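# Hang the spice caddy on its pins and put the jar in

### The arm

A 7-joint arm with a two-finger parallel gripper is mounted at the origin on a cart in front of the work surface, level with it; the furniture and walls round the work are solid. World frame = base frame: x ahead of the robot, y to its left, z up, the work surface at z = 0. Lengths are in m, angles in rad, forces in N, time in s.
With the tool pointing down it reaches from about 0.425 to 0.875 m from the base axis. Payload 8.4 kg.
Tool frame: the origin (TCP) lies on the mounting face of the last link; the fingertips stand 173 mm ahead of it and the grasp point (between the pads) lies 155 mm ahead of it; z points along the fingers, y is the line along which they close (so a half turn about z gives the same grasp; the last joint's range is limited). The gripper opens to 85 mm and grips with 20 to 120 N. Pads are 22 mm wide; open, the fingers measure 114 mm over their backs; the gripper's body (76 mm by 85 mm) begins 54 mm behind the grasp point. The pads swing forward as they close: fully open they stand 13 mm farther back than shut.
Start: joints at [-1.399, 0.333, 0.04, 1.465, -0.013, 1.343, -0.059], TCP at [0.174, 0.626, 0.405] pointing down, gripper open.
Joint ranges: [-2.58, 2.58], [-0.38, 2.09], [-1.3, 1.39], [0.25, 2.4], [-1.5, 4.64], [0.08, 2.09], [-2.65, 2.65]. Speed limits (rad/s): [2.22, 2.22, 2.79, 2.79, 3.14, 3.14, 3.14].

### API

Orientations are given as a rotation vector (axis times angle).
In Python, from cell import * gives the robot as it stands.
- The arm moves only by the shell command python3 -m pendant 'ROWS' [FORCE]. ROWS is JSON, a list of rows, each a list of 3 entries, a list of its own where there are three numbers: the finger opening in m, from 0 to 0.0854, then the shift along the tool's x, y, z in m, then the turn about the tool's z in degrees. A call has 1 to 5 rows; each row is the pose to reach, as a shift and turn from the pose commanded when the call began, along the tool's axes at that moment; what a row does not reach only later rows make up. A row lasts 1/12 s, in which the tool goes at most 41.7 mm and 7.16 degrees, less where a joint would pass 70% of its speed; a pose out of reach is approached as far as the arm can. A call with a gripper value outside its range is refused whole. The fingers move at their own pace and stop on an object; FORCE is the grip in N (left out, the last holds). Time passes only in rows, so rows that repeat a pose let the fingers close. It gives the time, the measured TCP pose, the force, the opening and the grip force at its end, in the units of the state.
- get_obs(): the state, without advancing time (a new reading comes with each control period).
- camera(name): name is "scene" or "top" or "wrist"; returns a dict with "img" (400x640x3 uint8, red, green, blue), "fx", "fy", "cx", "cy" (pixels), "xyz" and "rotation" of the camera in the world. Camera axes: x right, y down, z forward; pixel columns grow to the right and rows downward; lengths in m; the calibration is good to about 2 mm. A picture is of the moment at which its call begins. There is no depth.
- hand_in(): hands the job in; it is judged then, once.
The state is a dict: "t": time; "joint_pos": joint angles; "joint_velocities": joint speeds; "joint_efforts": joint torques, N m; "ee_pos": TCP position; "tcp_rot": TCP orientation; "force": force on the tool from outside, world axes, zero at the start; "torque": the same for the moment, N m; "opening": opening from 0.0 (shut) to 1.0 (fully open); "grip_force": force on a finger pad.
Only numpy, scipy, OpenCV 4.12 (cv2) and the standard library are available. Lean on these libraries where they do the work, as an engineer would, in place of code of your own. Each camera call takes 0.05 s, during which the arm holds its last target. There are 200 camera calls.

### The job

First hang the empty spice caddy on the leaning wooden stand: both holes of its back plate must go over the two headed pins, so that it hangs down behind the pin heads with its back against the board and its tray level; let go of it. Then stand the narrow spice jar upright in either compartment of the tray, without knocking over or shoving anything else on the counter.

Things in the scene. Friction and masses are not known exactly. Their poses are not given: they have to be found in the camera images.
- stand: fixed wooden stand, board 150 mm wide, 16 thick, front face leaning back 30 deg. Origin: where the front face's plane meets the counter (z=0), mid-width. -x: the way it faces (to the robot, +-0.2 rad), y left, z up. In its frame the face's outward normal is (-.866,0,.5), up the slope (.5,0,.866). Board top 149 mm up the slope (129 mm high); foot frame reaches 90 mm behind the origin
- pin0 (a point): left pin (+y), point on its axis in the board's front face: 130 mm up the slope (113 mm high), 45 mm left of the middle, 19 mm below the board's top edge. Steel, square to the board: shank 8 mm in diameter, then a domed head 12 mm in diameter from 8 to 14 mm out, so that the hung 4 mm plate has 4 mm of play and may lean forward by 2 or 3 degrees
- pin1 (a point): right pin (-y of the stand), as pin0, 45 mm right of the middle: the pins are 90 mm apart
- caddy: loose dark metal spice caddy, about 0.36 kg, standing on its tray: 130 mm wide (y), 70 deep (x), floor 5 thick, walls 3 thick and 32 high, a 28 mm high divider makes a left and a right compartment. Origin: centre of the tray's underside; -x open front, y left, z up. Back plate 4 mm thick, 126 wide, rises from the tray's rear bottom edge (x=+35 mm), leaning back 30 deg like the stand's board
- hole0 (a point): left hole (+y) of the caddy's back plate: centre, in the plate's rear face, 90 mm up the plate's slope, 45 mm left of the middle. Round, 17 mm in diameter: passes over the 12 mm pin head with 2.5 mm to spare all round, then drops 4.5 mm along the board until its upper edge rests on the shank. Hung, the caddy's underside is 31 mm above the counter and its tray level
- hole1 (a point): right hole of the back plate (-y), as hole0, 45 mm right of the middle
- tab (a point): grip tab at the top middle of the caddy's back plate, 56 mm wide, from 118 to 175 mm up the plate's slope; this point is mid-thickness, 25 mm below its top. Pinch it across its 4 mm with the fingers pointing down along the plate, tilted 30 deg from vertical. Plate normal in the caddy's frame (-.866,0,.5), up its slope (.5,0,.866). Hung, the tab stands clear above the board's top edge
- cup0 (a point): middle of the floor of the left compartment (+y) of the tray; inside it is 60 mm wide (y) and 65 mm deep (x)
- cup1 (a point): middle of the floor of the right compartment (-y), same size
- curry_jar: narrow closed spice jar, a cylinder 45 mm across and 106 mm tall, 0.11 kg, with a screw cap (45 mm across, the top 20 mm) that stays on, standing upright on the counter in front of the stand, beside the caddy. Origin: centre of its underside, z up
- salt_jar: bystander: wide glass jar with a lid, 72 mm across and 90 mm tall, behind and left of the stand; leave it alone. Origin: centre of its underside
- shot_glass: bystander: small empty glass, 49 mm across and 62 mm tall, behind and right of the stand; leave it alone. Origin: centre of its underside
- grey_peg: bystander: wooden clothes peg, 72x15x12 mm, lying near the counter's front edge; leave it alone. Origin: centre of its underside

How it is judged:
By the outcome, as a careful person would: the job done as asked, in the order asked, and still so for the second after the job is handed in, with the robot touching nothing.
It also fails if it takes over 45 s, if anything falls off the work surface, if the arm or the gripper's body presses on something with over 40 N, if the wrist force passes 120 N, or if a joint passes its speed limit or range.

## Working session

There is one attempt and no reset: what is moved stays moved. The work goes in short steps, Python scripts to look and compute and a shell command to move; the robot and the scene stay as the last step left them, time stands still between calls to the robot, and variables do not carry over. Pictures are saved under pics/ and viewed, at most 10 in all, crops included, and the job is handed in when it is done.

```bash
ls; mkdir -p pics
python3 - <<'E'
from cell import *
import cv2,numpy as np
o=get_obs();print(o)
for n in["scene","top"]:
    c=camera(n);cv2.imwrite(f"pics/{n}0.png",c["img"][:,:,::-1]);print(n,c["fx"],c["fy"],c["cx"],c["cy"],c["xyz"],np.round(c["rotation"],3).tolist())
E
```

```text
pics
{'t': 0.0, 'joint_pos': array([-1.39922513,  0.33389089,  0.03983978,  1.46628744, -0.01341369,
        1.34330862, -0.05846602]), 'joint_velocities': array([ 5.81217832e-04, -4.26248700e-04, -2.27826441e-05,  5.69951192e-04,
       -6.63513533e-04,  7.60872464e-04, -8.57926407e-04]), 'joint_efforts': array([-1.75151054e-04, -6.58563995e+01,  1.36539549e+00, -4.05545926e+01,
        1.68095698e-02,  1.28072512e-02,  4.48661046e-05]), 'ee_pos': array([0.17379801, 0.62614112, 0.40382559]), 'tcp_rot': array([-4.23938957e-01, -3.11271999e+00,  2.54952638e-03]), 'force': array([-0.04078125, -0.52721868,  0.11029012]), 'torque': array([-0.00510667,  0.06356849,  0.00751754]), 'grip_force': 0.0, 'opening': 0.9972636595736143}
scene 465.38379992977946 465.38379992977946 321.84026903486756 201.39382857430624 [-0.01166413 -0.27672551  0.80408992] [-2.159, 1.055, -0.446]
top 458.75405656073536 458.75405656073536 324.7857179644686 200.03618219016326 [0.44773119 0.14019389 1.06957022] [-2.162, 2.182, -0.111]
```

View pics/top0.png

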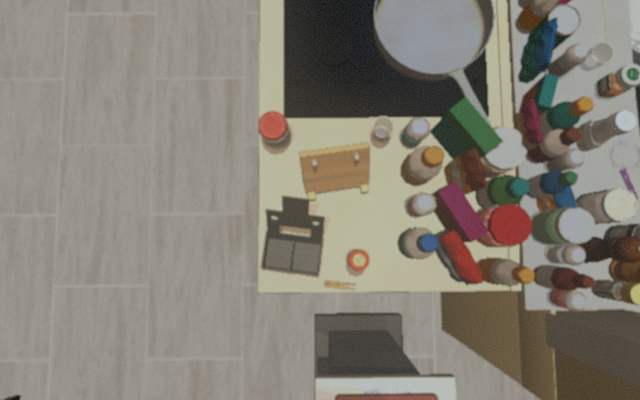

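View pics/scene0.png

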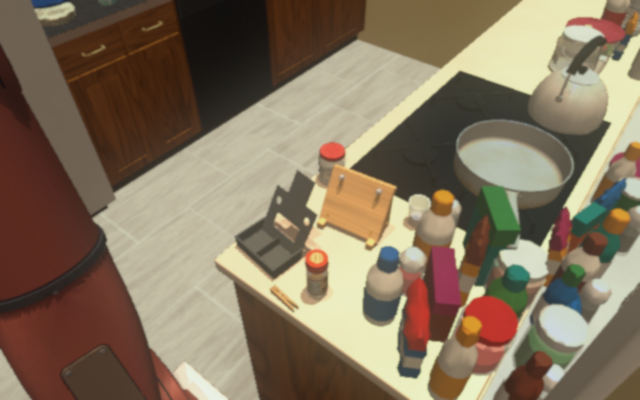

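The top view shows the caddy (about 293,240), stand (335,170) with pins at (314,162) and (356,157), jar (357,260), and peg (340,285). I'll zoom in for precise features.

```bash
cat > h.py <<'E'
from cell import *
import cv2,numpy as np
from scipy.spatial.transform import Rotation as R
def ray(c,u,v):
    d=np.array([(u-c["cx"])/c["fx"],(v-c["cy"])/c["fy"],1.]);return np.array(c["xyz"]),R.from_rotvec(c["rotation"]).as_matrix()@d
def onz(c,u,v,z):
    p,d=ray(c,u,v);return p+d*(z-p[2])/d[2]
def tri(c1,a,c2,b):
    p,d=ray(c1,*a);q,e=ray(c2,*b)
    s=np.linalg.lstsq(np.c_[d,-e],q-p,rcond=None)[0];A=p+d*s[0];B=q+e*s[1];return (A+B)/2,np.linalg.norm(A-B)
def proj(c,P):
    x=R.from_rotvec(c["rotation"]).as_matrix().T@(np.asarray(P)-c["xyz"]);return np.array([c["cx"]+c["fx"]*x[0]/x[2],c["cy"]+c["fy"]*x[1]/x[2]])
E
python3 - <<'E'
import cv2
a=cv2.imread("pics/top0.png")[130:295,255:400];cv2.imwrite("pics/topz.png",cv2.resize(a,None,fx=3.6,fy=3.6,interpolation=cv2.INTER_CUBIC))
a=cv2.imread("pics/scene0.png")[160:310,215:405];cv2.imwrite("pics/scenez.png",cv2.resize(a,None,fx=4,fy=4,interpolation=cv2.INTER_CUBIC))
E
```

```text
(no output)
```

View pics/topz.png

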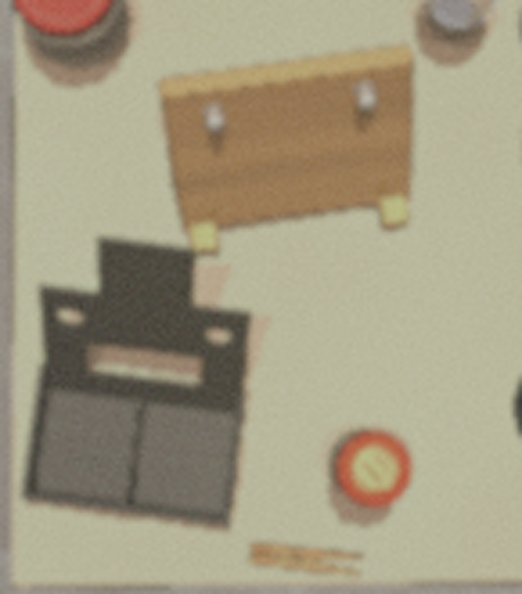

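View pics/scenez.png

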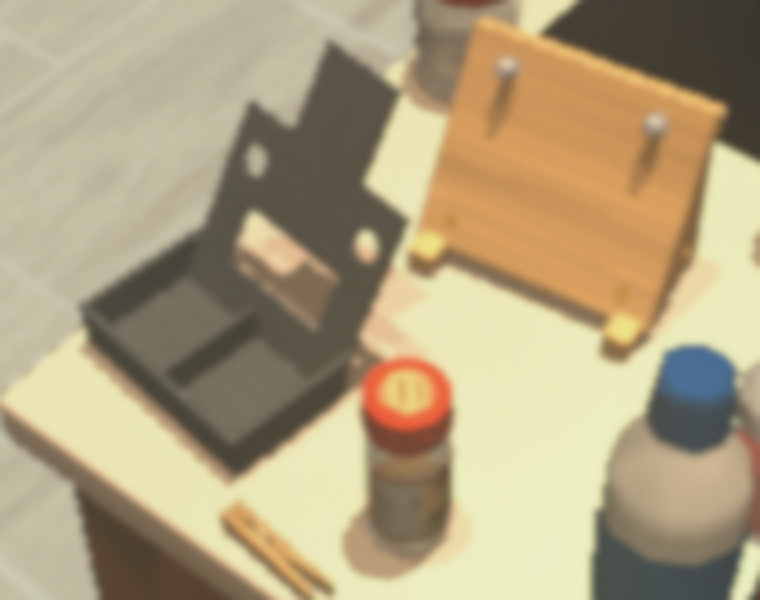

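Zoomed crops (pixel positions in them): pin heads at top (214,121)/(366,100) and scene (508,67)/(655,124). Caddy holes are at top (70,316)/(219,335) and scene (256,160)/(367,246). Tab top corners are at top (100,238)/(195,249) and scene (332,42)/(400,92). The jar cap centre is at top (373,468) and scene (407,390).

Run:
```python
from h import *
T,S=camera("top"),camera("scene")
t=lambda x,y:(255+(x+.5)/3.6-.5,130+(y+.5)/3.6-.5)
s=lambda x,y:(215+(x+.5)/4-.5,160+(y+.5)/4-.5)
P={"pin0":((213,121),(508,67),118),"pin1":((366,100),(655,124),118),"hole0":((70,316),(256,160),79),"hole1":((219,335),(367,246),79),"tabL":((100,238),(332,42),151.6),"tabR":((195,249),(400,92),151.6),"jartop":((373,468),(407,390),106)}
G={}
for k,(a,b,z) in P.items():
    q,e=tri(T,t(*a),S,s(*b)); A=onz(T,*t(*a),z/1e3);B=onz(S,*s(*b),z/1e3);G[k]=(A+B)/2
    print(k,np.round(q*1e3,1),round(e*1e3,1),"top",np.round(A[:2]*1e3,1),"scene",np.round(B[:2]*1e3,1))
for k,(u,v) in {"footL":(204,237),"footR":(394,211)}.items(): print(k,onz(T,*t(u,v),.008))
for k,(u,v) in {"FL":(25,497),"FR":(229,525)}.items(): print(k,onz(T,*t(u,v),.032))
print(onz(T,*t(161,80),.129),onz(T,*t(411,48),.129))
for a,b in (("pin0","pin1"),("hole0","hole1"),("tabL","tabR")):
    d=G[a]-G[b];print(a,np.linalg.norm(d),"yaw",np.degrees(np.arctan2(-d[0],d[1])),(G[a]+G[b])/2)
```

```text
pin0 [623.3 157.3 113.5] 6.4 top [620.4 159.7] scene [621.4 152.2]
pin1 [634.6  67.6 114.3] 5.7 top [632.   70.2] scene [633.2  63.8]
hole0 [511.4 246.1  73.9] 4.4 top [509.6 247.1] scene [509.2 240.8]
hole1 [499.  156.3  74.3] 4.1 top [497.4 157.8] scene [497.1 152. ]
tabL [550.6 221.2 147.4] 4.7 top [548.6 222.6] scene [548.6 216.3]
tabR [543.6 168.5 146.3] 3.4 top [541.9 169.6] scene [540.3 163.7]
jartop [419.5  66.7 101.4] 4.4 top [418.2  68.7] scene [418.2  62.9]
footL [0.56442836 0.16828284 0.008     ]
footR [0.5802567  0.04511621 0.008     ]
FL [0.40010567 0.2800174  0.032     ]
FR [0.38169151 0.15326436 0.032     ]
[0.64268723 0.18936589 0.129     ] [0.6602437  0.04440703 0.129     ]
pin0 0.08973721941521952 yaw 7.5132993259893235 [0.62676004 0.11147479 0.118     ]
hole0 0.08989206807566241 yaw -7.776817205552202 [0.50335279 0.19943929 0.079     ]
tabL 0.05335907347127727 yaw -8.055517387350601 [0.54485901 0.19303154 0.1516    ]
```

```bash
cat >> h.py <<'E'
def plan(goal,yaw_y):
    """shift in tool axes and turn (deg) to bring TCP to goal with tool y along world heading of left-dir yawed yaw_y deg"""
    o=get_obs();M=R.from_rotvec(o["tcp_rot"]).as_matrix()
    w=np.radians(yaw_y);l=M.T@np.array([-np.sin(w),np.cos(w),0])
    a=np.degrees(np.arctan2(-l[0],l[1]));a=(a+90)%180-90
    print("shift mm",np.round(M.T@(np.array(goal)-o["ee_pos"])*1e3,1),"turn",round(a,2),"q7",o["joint_pos"][6],"t",o["t"]);print(np.round(M,3).tolist())
E
python3 -c "
from h import *
plan([.533,.1953,.36],-7.8)"
```

```text
shift mm [-461.3 -319.1   44.5] turn -7.72 q7 -0.05848780055868009 t 0.2
[[-0.964, 0.268, -0.0], [0.268, 0.964, -0.001], [-0.0, -0.001, -1.0]]
```

```bash
python3 -m pendant '[[0.0854,[-33,-23,0],0],[0.0854,[-66,-46,0],0],[0.0854,[-99,-69,0],0],[0.0854,[-132,-92,0],0],[0.0854,[-165,-115,0],0]]' | head -c 600
```

```text
t: 0.62
ee_pos: [0.3076, 0.464, 0.4046]
tcp_rot: [-0.424, -3.113, 0.0]
force: [0.3, 0.8, 0.5]
opening: 1.0
grip_force: 0.0
```

I typed mm where metres are required. The per-row clip limited the motion and kept its direction, so no harm was done. I'll use metres from here.

```bash
python3 -m pendant '[[0.0854,[-0.034,-0.023,0],0],[0.0854,[-0.068,-0.046,0],0],[0.0854,[-0.102,-0.069,0],0],[0.0854,[-0.136,-0.092,0],0],[0.0854,[-0.170,-0.116,0],0]]' | head -3;  python3 -c "
from h import *
plan([.533,.1953,.36],-7.8)"
```

```text
t: 1.03
ee_pos: [0.4403, 0.3068, 0.4048]
tcp_rot: [0.424, 3.113, 0.001]
shift mm [-119.1  -82.7   44.8] turn -7.7 q7 0.6372987250488155 t 1.0333
[[-0.964, 0.267, 0.0], [0.267, 0.964, 0.0], [0.0, 0.0, -1.0]]
```

```bash
python3 -m pendant '[[0.0854,[-0.030,-0.020,0],-2],[0.0854,[-0.060,-0.041,0],-4],[0.0854,[-0.090,-0.062,0.01],-6],[0.0854,[-0.119,-0.083,0.02],-7.7],[0.0854,[-0.119,-0.083,0.044],-7.7]]' | head -3; python3 -m pendant '[[0.0854,[0,0,0],0],[0.0854,[0,0,0],0]]'|head -3;  python3 - <<'E'
from h import *
plan([.533,.1953,.284],-7.8)
c=camera("wrist");cv2.imwrite("pics/w1.png",c["img"][:,:,::-1]);print(c["xyz"],c["rotation"])
for P in ([.5446,.221,.1516],[.5397,.166,.1516],[.533,.1953,.13],[.6267,.1115,.118]):print(proj(c,P))
E
```

```text
t: 1.45
ee_pos: [0.5364, 0.1895, 0.363]
tcp_rot: [0.225, 3.127, -0.0]
t: 1.62
ee_pos: [0.5315, 0.1967, 0.3599]
tcp_rot: [-0.215, -3.132, 0.002]
shift mm [-1.8 -1.1 75.9] turn -0.05 q7 1.073168087948009 t 1.6167
[[-0.991, 0.137, -0.002], [0.137, 0.991, -0.001], [0.002, -0.001, -1.0]]
[0.46587608 0.20636258 0.32876912] [2.20784488 1.92532717 0.25485031]
[363.79751061 249.7482961 ]
[262.62797939 254.16167473]
[314.39620654 222.91289601]
[215.70911487 356.79412777]
```

View pics/w1.png

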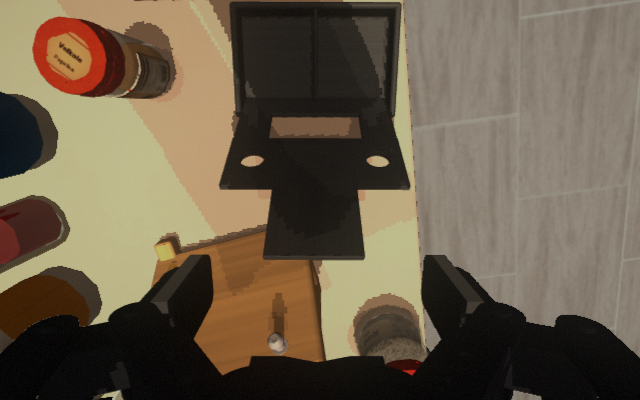

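The wrist view shows the tab's top edge from (268,258) to (363,257), centred between the pads (212..424), within about 1 mm. I'll descend and pinch the tab across its width, which keeps the caddy's 30° lean with a vertical tool.

```bash
python3 -m pendant '[[0.0854,[-0.003,-0.001,0.035],0],[0.0854,[-0.003,-0.001,0.06],0],[0.0854,[-0.003,-0.001,0.077],0],[0.0854,[-0.003,-0.001,0.077],0],[0.06,[-0.003,-0.001,0.077],0]]' 60 ; python3 -m pendant '[[0.05,[0,0,0],0],[0.04,[0,0,0],0],[0.04,[0,0,0],0],[0.04,[0,0,0],0],[0.04,[0,0,0],0]]' 120;  python3 - <<'E'
from h import *
c=camera("wrist");cv2.imwrite("pics/w2.png",c["img"][:,:,::-1])
E
```

```text
t: 2.08
ee_pos: [0.5345, 0.1965, 0.2846]
tcp_rot: [-0.211, -3.134, -0.0]
force: [1.1, 0.4, 0.9]
opening: 0.884
grip_force: 0.0
t: 2.5
ee_pos: [0.5358, 0.1958, 0.2864]
tcp_rot: [0.213, 3.13, 0.004]
force: [0.7, 1.2, 5.8]
opening: 0.624
grip_force: 124.3
```

View pics/w2.png

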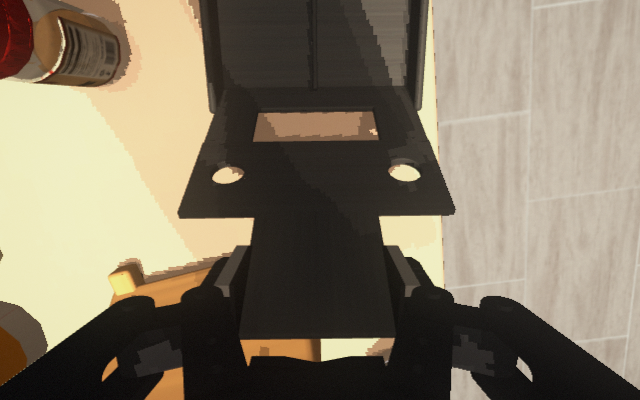

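Grip is firm at 124 N with an opening of about 53 mm. The holes appear at (228,175) and (405,172) and serve as the tilt reference. I'll lift slowly and check for slip.

```bash
cat >> h.py <<'E'
def holes(c,save=None):
    g=cv2.GaussianBlur(c["img"],(3,3),0).max(2)
    m=((g>60)*255).astype(np.uint8)
    n,_,st,ce=cv2.connectedComponentsWithStats(m)
    return [(st[i][4],st[i][2],st[i][3],np.round(ce[i],1).tolist()) for i in range(1,n) if 150<st[i][4]<1200 and st[i][2]<60]
E
python3 -c "
from h import *
print(holes(camera('wrist')))"
python3 -m pendant '[[0.04,[0,0,-0.005],0],[0.04,[0,0,-0.015],0],[0.04,[0,0,-0.03],0],[0.04,[0,0,-0.045],0],[0.04,[0,0,-0.06],0]]' 120;python3 -m pendant '[[0.04,[0,0,0],0],[0.04,[0,0,0],0],[0.04,[0,0,0],0]]'
python3 - <<'E'
from h import *
c=camera("wrist");print(holes(c))
a=c["img"][100:400,120:520]
t=camera("top")["img"];s=camera("scene")["img"]
b=cv2.resize(t[130:295,255:400],None,fx=2.4,fy=2.4,interpolation=cv2.INTER_CUBIC);d=cv2.resize(s[130:310,205:405],None,fx=2.2,fy=2.2,interpolation=cv2.INTER_CUBIC)
o=np.zeros((400,800,3),np.uint8);o[:396,:348]=b;o[:396,350:790]=d
cv2.imwrite("pics/lift.png",o[:,:,::-1])
E
```

```text
[(np.int32(211), np.int32(18), np.int32(26), [109.6, 368.4]), (np.int32(219), np.int32(17), np.int32(25), [524.1, 368.7]), (np.int32(927), np.int32(41), np.int32(34), [168.9, 385.6]), (np.int32(913), np.int32(41), np.int32(34), [465.1, 385.8])]
t: 3.02
ee_pos: [0.5346, 0.1952, 0.3454]
tcp_rot: [0.214, 3.134, 0.0]
force: [0.1, -0.1, -3.5]
opening: 0.627
grip_force: 126.3
t: 3.27
ee_pos: [0.5345, 0.1953, 0.3433]
tcp_rot: [-0.214, -3.134, 0.0]
force: [-0.5, 0.6, -3.4]
opening: 0.625
grip_force: 126.5
[(np.int32(484), np.int32(19), np.int32(63), [225.9, 31.1]), (np.int32(560), np.int32(34), np.int32(26), [227.6, 174.9]), (np.int32(177), np.int32(16), np.int32(23), [110.9, 366.9]), (np.int32(221), np.int32(17), np.int32(25), [523.9, 368.4]), (np.int32(917), np.int32(41), np.int32(34), [169.0, 385.7]), (np.int32(914), np.int32(41), np.int32(34), [465.1, 385.8])]
```

View pics/lift.png

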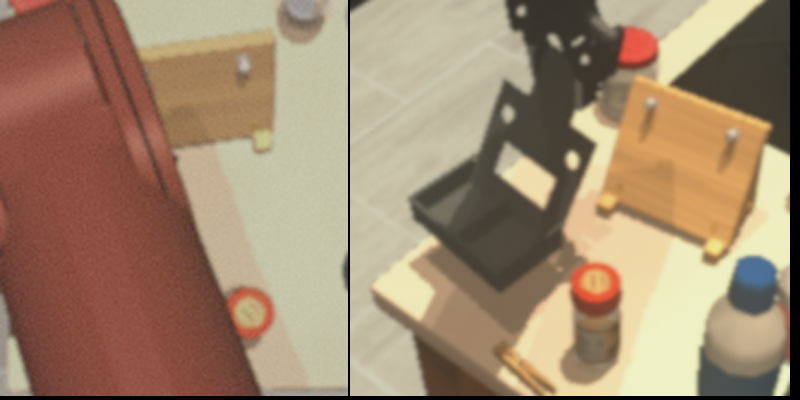

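No slip: the hole is still at (227.6,174.9) in the wrist view and the force is 3.4 N. The scene part shows holes near (277,182)/(306,202) and pins near (342,177)/(379,191). Next is a precise relative measurement in the scene view.

Run:
```python
from h import *
S=camera("scene");g=S["img"].astype(float).mean(2)
def cen(u,v,r,dark):
    u0,v0=int(round(u)),int(round(v));w=g[v0-r:v0+r+1,u0-r:u0+r+1]
    if dark: W=np.clip(w-110,0,None)
    else:
        sat=S["img"][v0-r:v0+r+1,u0-r:u0+r+1].astype(float);W=np.clip(35-(sat.max(2)-sat.min(2)),0,None)*(w>120)
    yy,xx=np.mgrid[-r:r+1,-r:r+1];return u0+(W*xx).sum()/W.sum(),v0+(W*yy).sum()/W.sum()
print(np.round(g[176:190,270:284]).astype(int))
h=[cen(276.8,181.8,4,1),cen(305.9,202.3,4,1)];p=[cen(341.8,176.7,4,0),cen(378.6,190.9,4,0)];print(np.round(h,1),np.round(p,1))
o=get_obs();zl=o["ee_pos"][2]-.2855
H=[onz(S,*a,.079+zl) for a in h];P=[onz(S,*a,.118) for a in p]
for X in(H,P):
    d=X[0]-X[1];print(np.linalg.norm(d),"yaw",np.degrees(np.arctan2(-d[0],d[1])),(X[0]+X[1])/2)
Hm=(H[0]+H[1])/2;Pm=(P[0]+P[1])/2
```

```text
[[156 121  86  71  71  77  80  78  72  68  68  67  67  67]
 [141 103  77  72  81 100 108  99  83  71  68  67  67  67]
 [131  92  73  75  97 130 145 133 107  82  70  68  67  66]
 [120  87  73  84 117 151 168 162 138 104  78  68  67  67]
 [104  79  75  96 135 165 178 177 161 125  88  70  67  67]
 [ 96  77  77 102 142 170 181 182 169 133  92  71  67  67]
 [ 92  79  80 100 135 165 179 180 167 132  91  71  68  67]
 [ 86  79  80  92 120 155 175 175 157 121  86  70  68  68]
 [ 82  79  79  86 108 141 162 157 132  99  76  68  68  68]
 [ 80  78  78  81  93 116 132 125  99  78  70  67  67  67]
 [ 80  78  79  79  81  89  96  89  77  69  67  67  67  67]
 [ 79  78  78  78  78  78  75  72  69  68  68  67  67  67]
 [ 78  77  76  77  76  74  72  68  67  68  67  67  67  67]
 [ 76  75  75  74  73  72  69  68  68  67  68  67  67  67]]
[[276.4 181.3]
 [305.7 202.4]] [[nan nan]
 [nan nan]]
0.08895615239288118 yaw -6.74131177168775 [0.50107927 0.19584128 0.13636524]
nan yaw nan [nan nan nan]<stdin>:8: RuntimeWarning: invalid value encountered in scalar divide
```

```bash
python3 -c "
from h import *
plan([.6297,.1123,.345],7.3)"
```

```text
shift mm [-105.6  -69.2   -2.2] turn -15.12 q7 1.085462382485359 t 3.4667
[[-0.991, 0.136, -0.001], [0.136, 0.991, -0.001], [0.001, -0.001, -1.0]]
```

```bash
python3 -m pendant '[[0.04,[-0.015,-0.01,-0.002],-2],[0.04,[-0.037,-0.024,-0.002],-5],[0.04,[-0.06,-0.039,-0.002],-9],[0.04,[-0.083,-0.054,-0.002],-12],[0.04,[-0.1,-0.066,-0.002],-14]]' 120|head -2;python3 -m pendant '[[0.04,[-0.006,-0.0033,0],-1.1],[0.04,[-0.006,-0.0033,0],-1.1],[0.04,[-0.006,-0.0033,0],-1.1],[0.04,[-0.006,-0.0033,0],-1.1]]'
python3 - <<'E'
from h import *
plan([.6495,.1148,.3316],7.3)
c=camera("wrist");print(holes(c))
s=camera("scene")["img"]
d=cv2.resize(s[130:250,280:440],None,fx=5,fy=5,interpolation=cv2.INTER_CUBIC)
cv2.imwrite("pics/pre.png",d[:,:,::-1])
E
```

```text
t: 3.88
ee_pos: [0.6261, 0.1146, 0.3451]
t: 4.22
ee_pos: [0.6306, 0.1146, 0.3452]
tcp_rot: [0.2, -3.134, -0.001]
force: [0.5, 0.6, -3.7]
opening: 0.626
grip_force: 127.0
shift mm [-18.8  -2.2  13.6] turn 0.0 q7 1.570621759275872 t 4.2167
[[-0.992, -0.127, -0.001], [-0.127, 0.992, 0.0], [0.001, 0.0, -1.0]]
[(np.int32(543), np.int32(25), np.int32(60), [394.2, 63.3]), (np.int32(474), np.int32(35), np.int32(19), [404.0, 173.9]), (np.int32(228), np.int32(17), np.int32(26), [524.0, 368.4]), (np.int32(936), np.int32(42), np.int32(34), [464.8, 385.6]), (np.int32(179), np.int32(21), np.int32(16), [7.3, 375.1])]
```

View pics/pre.png

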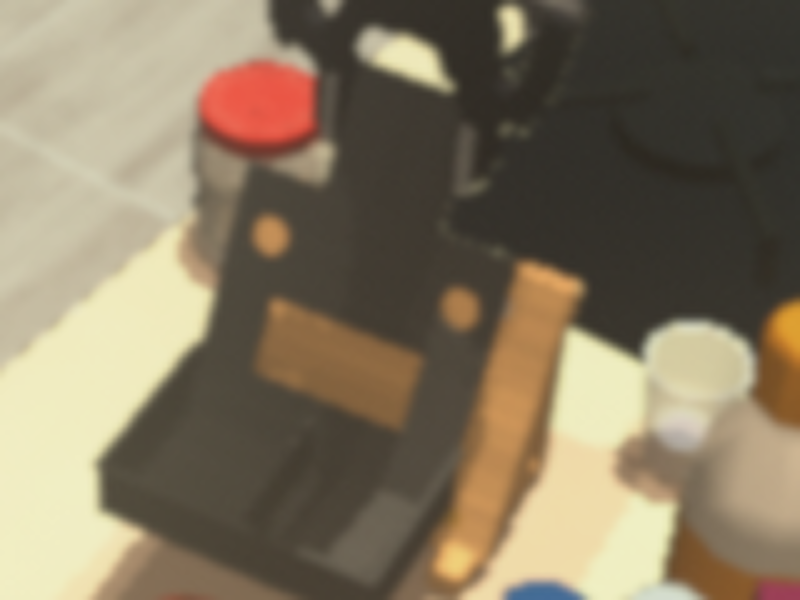

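The caddy is squared up in front of the board, with holes at crop (271,236)/(460,308), i.e. scene (333.8,176.8)/(371.6,191.2). The pins are known at (341.8,176.7)/(378.6,190.9).

```bash
cat > rel.py <<'E'
from h import *
S=camera("scene");g=S["img"].astype(float).mean(2)
def cen(u,v,r=4):
    u0,v0=int(round(u)),int(round(v));w=g[v0-r:v0+r+1,u0-r:u0+r+1];W=np.clip(w-95,0,None)
    yy,xx=np.mgrid[-r:r+1,-r:r+1];return u0+(W*xx).sum()/W.sum(),v0+(W*yy).sum()/W.sum()
o=get_obs();hz=o["ee_pos"][2]-.207
h=[cen(333.8,176.8),cen(371.6,191.2)];print(np.round(h,1),"hz",hz)
H=[onz(S,*a,hz) for a in h];P=[onz(S,*a,.118) for a in ((341.8,176.7),(378.6,190.9))]
for X in(H,P):
    d=X[0]-X[1];print(np.linalg.norm(d),"yaw",np.degrees(np.arctan2(-d[0],d[1])))
w=np.radians(7.3);e=np.array([[np.cos(w),np.sin(w),0],[-np.sin(w),np.cos(w),0],[0,0,1]])
for i in(0,1): print("H-P stand frame mm",np.round(e@(H[i]-P[i])*1e3,1))
E
python3 rel.py
```

```text
[[333.7 176.5]
 [371.6 191.1]] hz 0.13871910681543811
0.08942821878631234 yaw 8.085283080941762
0.0891476661137378 yaw 7.758511643816883
H-P stand frame mm [-29.    4.7  20.7]
H-P stand frame mm [-28.5   4.4  20.7]
```

```bash
python3 -m pendant '[[0.04,[-0.006,-0.0045,0.004],0],[0.04,[-0.012,-0.0045,0.009],0],[0.04,[-0.0174,-0.0045,0.0142],0],[0.04,[-0.0174,-0.0045,0.0142],0],[0.04,[-0.0174,-0.0045,0.0142],0]]'
python3 - <<'E'
from h import *
s=camera("scene")["img"]
d=cv2.resize(s[155:215,315:395],None,fx=10,fy=10,interpolation=cv2.INTER_CUBIC)
cv2.imwrite("pics/pre2.png",d[:,:,::-1])
E
```

```text
t: 4.78
ee_pos: [0.6492, 0.1115, 0.3305]
tcp_rot: [0.199, -3.134, 0.001]
force: [0.4, 0.9, -3.5]
opening: 0.626
grip_force: 126.9
```

View pics/pre2.png

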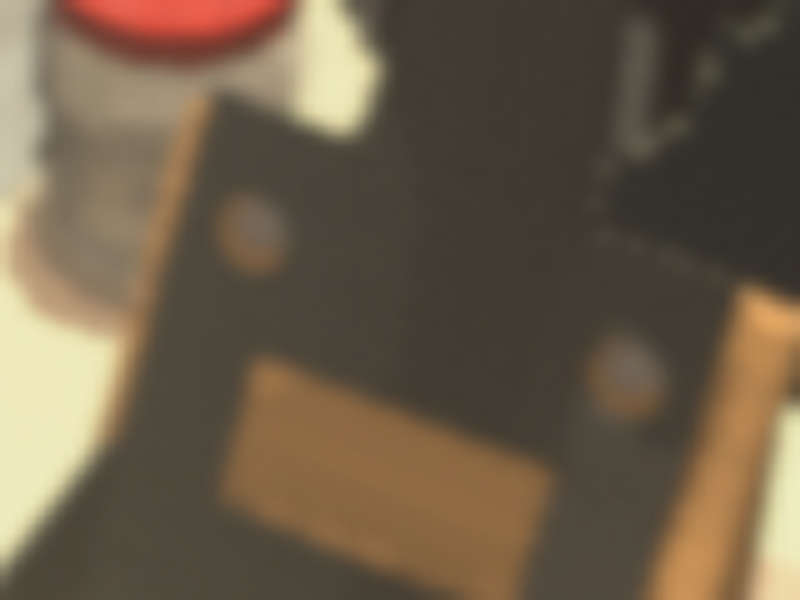

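Both pin heads show through the holes, up and to the right of centre: holes at (254,233)/(629,374), heads at about (265,223)/(638,357). I'll compare with what a perfectly coaxial view would show.

Run:
```python
from h import *
S=camera("scene")
w=np.radians(7.3);X=np.array([np.cos(w),np.sin(w),0]);Y=np.array([-np.sin(w),np.cos(w),0]);Z=np.array([0,0,1.])
n=-.866*X+.5*Z;u=.5*X+.866*Z
for p in((341.8,176.7),(378.6,190.9)):
    head=onz(S,*p,.118);hc=head+.013*n
    f=lambda q:(np.round(10*(proj(S,q)-[315,155])+4.5,0))
    print("hole pred",f(hc),"head",f(head),"hole edge R/L/up/dn",f(hc-.0085*Y),f(hc+.0085*Y),f(hc+.0085*u),f(hc-.0085*u), "per mm Y",(proj(S,head+.001*Y)-proj(S,head))*10,"u",(proj(S,head+.001*u)-proj(S,head))*10,"n",(proj(S,head+.001*n)-proj(S,head))*10)
im=S["img"][172:200,335:386];sat=im.max(2).astype(int)-im.min(2)
print((im[:14,:14,0].astype(int)-im[:14,:14,2]));print((im[10:28,34:50,0].astype(int)-im[10:28,34:50,2]))
```

```text
hole pred [249. 229.] head [273. 221.] hole edge R/L/up/dn [283. 243.] [215. 216.] [259. 193.] [238. 265.] per mm Y [-3.9839124  -1.56491208] u [ 1.2409972  -4.23519656] n [-1.80779298  0.57227614]
hole pred [620. 373.] head [640. 364.] hole edge R/L/up/dn [657. 387.] [584. 359.] [632. 336.] [608. 410.] per mm Y [-4.23965637 -1.66446116] u [ 1.39368124 -4.32394295] n [-1.53678359  0.71665007]
[[21 17 16 17 17 18 16 16 17 16 16 16 15 16]
 [19 18 19 20 20 19 17 16 16 16 16 16 16 16]
 [19 21 27 32 31 26 21 17 17 16 16 17 16 17]
 [19 26 39 44 39 32 25 20 18 16 16 16 16 16]
 [20 32 46 47 38 31 27 23 20 17 16 17 16 16]
 [20 33 47 47 36 30 27 25 22 18 17 16 16 16]
 [20 33 47 49 40 32 30 28 24 19 18 17 17 16]
 [19 28 45 52 49 42 38 34 28 21 17 16 17 16]
 [17 24 36 50 54 52 49 42 30 21 17 16 17 16]
 [17 19 25 38 47 49 46 37 25 19 17 17 16 16]
 [17 17 19 23 29 32 30 25 20 17 16 16 16 16]
 [18 18 18 18 18 19 19 17 17 17 17 17 16 16]
 [16 17 17 17 17 17 17 17 17 17 16 17 16 16]
 [17 17 17 17 17 16 17 17 17 16 16 16 17 16]]
[[15 15 15 16 15 16 15 16 15 16 16 15 16 16 16 15]
 [15 16 15 16 16 15 16 16 16 16 15 15 15 15 16 16]
 [15 15 16 15 16 16 16 16 16 16 16 16 16 16 16 16]
 [16 16 15 15 16 16 16 16 16 15 16 16 16 16 16 15]
 [15 15 16 16 16 16 16 16 15 16 15 15 15 16 16 16]
 [16 16 16 15 16 16 18 18 18 17 16 16 16 16 15 15]
 [16 16 16 16 16 19 24 24 22 20 18 17 16 16 16 16]
 [16 16 15 17 20 27 33 32 28 24 21 18 17 16 16 15]
 [16 17 16 17 25 36 38 34 29 26 24 20 18 16 16 16]
 [17 16 16 19 29 41 39 32 28 27 26 24 19 17 16 17]
 [16 16 17 19 29 42 42 33 29 28 27 26 22 18 16 17]
 [17 17 16 18 28 41 45 40 35 33 34 32 26 19 17 20]
 [16 16 17 18 25 36 45 48 46 45 46 40 29 21 17 23]
 [17 16 17 18 20 27 37 45 51 52 48 39 27 20 18 26]
 [17 17 17 18 18 20 26 33 38 39 35 28 21 17 19 31]
 [16 17 17 18 18 19 19 21 24 24 21 19 17 17 21 36]
 [17 17 18 18 18 18 17 18 17 18 17 17 17 18 24 42]
 [18 17 18 18 18 17 19 18 18 17 17 17 17 19 28 48]]
```

The hole pair sits about 1.1 mm too far right, and the slope alignment is good. I'll correct that and advance along the pin axis partway.

```bash
python3 -m pendant '[[0.04,[0,0.0011,0],0],[0.04,[-0.0035,0.0011,0.002],0],[0.04,[-0.0069,0.0011,0.004],0],[0.04,[-0.0104,0.0011,0.006],0],[0.04,[-0.0104,0.0011,0.006],0]]';python3 -m pendant '[[0.04,[0,0,0],0]]'; python3 -c "
from h import *
plan([.6492,.1115,.3305],7.3);print(holes(camera('wrist')))"
```

```text
t: 5.3
ee_pos: [0.6592, 0.114, 0.3249]
tcp_rot: [0.199, -3.133, 0.0]
force: [-3.2, -0.7, -1.2]
opening: 0.626
grip_force: 126.8
t: 5.38
ee_pos: [0.659, 0.1138, 0.3251]
tcp_rot: [0.199, -3.134, 0.0]
force: [-3.5, 1.3, -2.0]
opening: 0.623
grip_force: 126.8
shift mm [10.  -1.1 -5.4] turn -0.03 q7 1.5969023564083036 t 5.3833
[[-0.992, -0.127, -0.002], [-0.127, 0.992, -0.0], [0.002, -0.0, -1.0]]
[(np.int32(805), np.int32(24), np.int32(80), [395.4, 51.9]), (np.int32(533), np.int32(33), np.int32(22), [405.0, 171.1]), (np.int32(229), np.int32(17), np.int32(26), [523.9, 368.4]), (np.int32(495), np.int32(35), np.int32(26), [11.3, 368.0]), (np.int32(950), np.int32(42), np.int32(34), [464.7, 385.5])]
```

Run:
```python
from h import *
S=camera("scene")
im=S["img"].astype(int)
for u,v in((342,178),(379,192)):
    w=im[v-7:v+8,u-7:u+9];print(u-7,v-7);print("R-B\n",w[...,0]-w[...,2]);print("lum\n",w.mean(2).astype(int))
```

```text
335 171
R-B
 [[47 27 19 18 17 18 18 17 17 17 17 16 17 17 16 16]
 [41 24 18 17 18 20 19 19 18 17 16 16 17 17 16 17]
 [35 21 17 19 23 26 26 23 20 17 16 16 17 17 17 16]
 [30 20 18 22 30 34 33 29 24 20 17 17 17 17 16 16]
 [25 19 18 24 32 34 34 31 26 22 18 18 17 17 17 16]
 [22 18 19 24 29 32 32 30 28 23 19 18 17 17 17 18]
 [21 17 19 23 27 31 31 30 28 24 21 18 17 18 17 18]
 [19 18 19 23 29 30 31 31 31 27 22 19 17 18 17 18]
 [19 18 19 24 29 34 36 39 37 30 23 18 18 18 17 17]
 [18 18 18 21 29 35 41 43 39 30 21 18 17 18 17 18]
 [18 18 18 20 23 28 33 34 29 23 19 18 17 17 17 17]
 [18 18 18 18 19 20 21 21 21 19 17 17 18 17 18 17]
 [18 18 18 18 18 18 18 18 19 18 17 18 17 18 18 18]
 [18 19 18 18 17 18 18 18 17 18 17 17 17 17 17 17]
 [18 18 19 18 18 18 18 18 17 18 18 17 17 18 17 18]]
lum
 [[ 90  77  70  69  69  69  67  68  68  67  67  66  66  67  66  65]
 [ 86  74  70  69  69  69  70  70  68  67  68  66  67  66  65  65]
 [ 82  73  70  71  73  77  80  79  73  69  67  66  66  66  66  65]
 [ 79  72  70  73  83  93  99  96  86  75  69  67  67  65  66  66]
 [ 76  70  71  79  95 109 115 111  98  83  73  6
[... 1779 characters left out ...]
  81  66  60  59  59  61  70]
 [ 60  61  69  93 126 153 160 143 113  89  71  62  60  59  62  74]
 [ 60  61  71  95 123 140 146 133 111  91  76  65  61  61  64  79]
 [ 60  62  70  90 112 125 127 118 105  91  76  64  60  62  68  87]
 [ 61  63  68  80  96 107 110 105  98  87  74  64  61  63  74  96]
 [ 62  64  66  70  78  86  92  93  89  80  69  62  61  65  83 107]
 [ 62  66  66  65  67  72  78  82  81  74  66  61  61  70  92 115]
 [ 63  66  67  66  67  69  72  75  73  69  63  62  64  77 100 121]
 [ 63  67  69  69  69  71  71  72  70  66  63  63  68  85 109 126]
 [ 63  67  70  71  71  71  71  71  70  67  66  67  75  94 115 128]
 [ 64  67  70  71  71  71  71  71  71  70  69  72  83 103 120 127]]
```

Light contact at 3.5 N, with the heads slightly high in the holes. I'll nudge 0.8 mm up the slope and advance a little further while watching force.

```bash
python3 -m pendant '[[0.04,[-0.0004,0,-0.0008],0],[0.04,[-0.0004,0,-0.0008],0],[0.04,[-0.0022,0,0.0002],0],[0.04,[-0.0039,0,0.0012],0],[0.04,[-0.0039,0,0.0012],0]]'; python3 -c "
from h import *
plan([.6492,.1115,.3305],7.3);print(holes(camera('wrist'))[:3])"
```

```text
t: 5.9
ee_pos: [0.6628, 0.1142, 0.3244]
tcp_rot: [0.199, -3.134, 0.0]
force: [-6.2, -0.3, 2.5]
opening: 0.625
grip_force: 126.5
shift mm [13.9 -1.  -6.1] turn -0.02 q7 1.5990491981523043 t 5.9
[[-0.992, -0.127, -0.002], [-0.127, 0.992, -0.0], [0.002, 0.0, -1.0]]
[(np.int32(690), np.int32(26), np.int32(80), [396.8, 46.6]), (np.int32(674), np.int32(34), np.int32(28), [406.1, 166.9]), (np.int32(616), np.int32(36), np.int32(30), [12.4, 365.9])]
```

Run:
```python
from h import *
w=camera("wrist")["img"];s=camera("scene")["img"]
o=np.zeros((600,800,3),np.uint8)
o[:260,:400]=cv2.resize(w[90:350,120:520],(400,260))
o[:260,400:]=cv2.resize(s[120:250,280:480],(400,260),interpolation=cv2.INTER_CUBIC)
o[260:600,:400]=cv2.resize(s[163:197,325:365],(400,340),interpolation=cv2.INTER_CUBIC)
o[260:600,400:]=cv2.resize(s[177:211,360:400],(400,340),interpolation=cv2.INTER_CUBIC)
cv2.imwrite("pics/fit.png",np.clip(o[:,:,::-1]*1.5,0,255))
```

```text
[ WARN:0@1.035] global loadsave.cpp:1063 imwrite_ Unsupported depth image for selected encoder is fallbacked to CV_8U.
```

View pics/fit.png

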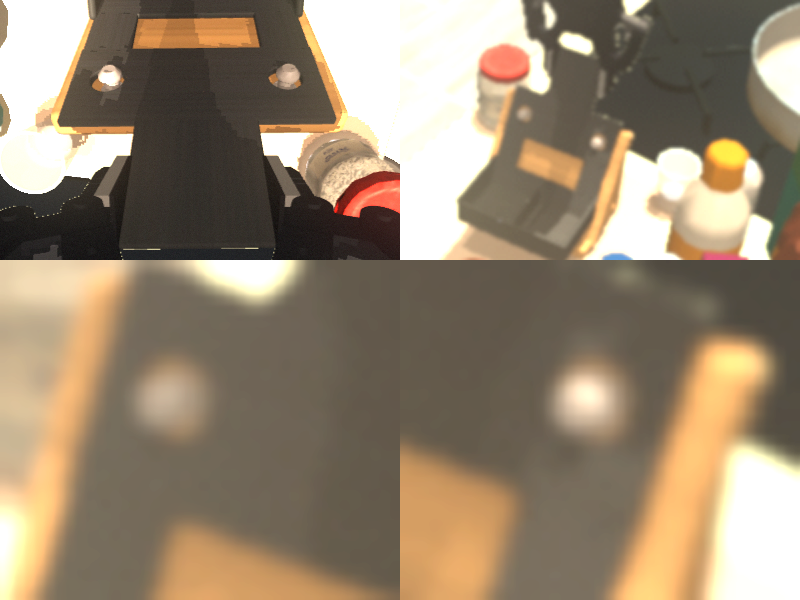

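Both pin heads protrude through the holes: wrist part (111,74)/(289,75), against hole centres (108,80)/(286,80). They sit about 1.3 mm towards +y. I'll shift +y, advance slightly, and look at the force.

```bash
python3 -m pendant '[[0.04,[0,0.0012,0],0],[0.04,[0,0.0012,0],0]]';python3 -m pendant '[[0.04,[-0.0013,0,0.00075],0],[0.04,[-0.0022,0,0.0013],0],[0.04,[-0.0022,0,0.0013],0]]'; python3 -c "
from h import *
plan([.6492,.1115,.3305],7.3);print(holes(camera('wrist'))[:3])"
```

```text
t: 6.22
ee_pos: [0.6626, 0.1149, 0.3244]
tcp_rot: [0.199, -3.134, 0.002]
force: [-7.7, -2.0, 0.7]
opening: 0.63
grip_force: 126.4
t: 6.47
ee_pos: [0.6646, 0.115, 0.3232]
tcp_rot: [0.199, -3.133, 0.002]
force: [-7.9, -2.4, 4.5]
opening: 0.627
grip_force: 126.0
shift mm [15.8 -1.6 -7.2] turn -0.05 q7 1.5985005766536664 t 6.4667
[[-0.992, -0.126, -0.002], [-0.126, 0.992, -0.001], [0.003, -0.001, -1.0]]
[(np.int32(532), np.int32(22), np.int32(61), [396.9, 48.8]), (np.int32(731), np.int32(34), np.int32(30), [406.3, 164.8]), (np.int32(637), np.int32(39), np.int32(31), [12.6, 365.6])]
```

```bash
python3 -m pendant '[[0.04,[-0.001,-0.0006,0.0005],0],[0.04,[-0.0017,-0.0006,0.001],0],[0.04,[-0.0017,-0.0006,0.001],0]]'
python3 - <<'E'
from h import *
plan([.6492,.1115,.3305],7.3)
c=camera('wrist');im=c["img"].astype(int)
for u in (170,185,200,430,445,460):
    col=im[195:240,u];print(u,np.round(col.mean(1)).astype(int).tolist())
print("window col315",im[90:150,300].mean(1).astype(int).tolist())
E
```

```text
t: 6.77
ee_pos: [0.6662, 0.1149, 0.3224]
tcp_rot: [0.199, -3.132, 0.001]
force: [-10.0, -1.9, 6.3]
opening: 0.627
grip_force: 125.7
shift mm [17.3 -1.3 -8. ] turn -0.04 q7 1.6003212068272068 t 6.7667
[[-0.992, -0.126, -0.003], [-0.126, 0.992, -0.001], [0.003, -0.0, -1.0]]
170 [120, 123, 136, 150, 161, 168, 174, 172, 171, 169, 166, 164, 157, 149, 129, 126, 110, 132, 168, 172, 173, 175, 176, 177, 176, 177, 177, 176, 178, 177, 178, 184, 206, 225, 227, 226, 217, 187, 187, 197, 232, 231, 230, 231, 230]
185 [52, 55, 55, 55, 54, 56, 55, 54, 52, 54, 55, 56, 53, 53, 54, 53, 55, 52, 54, 55, 90, 183, 181, 160, 139, 173, 172, 175, 173, 175, 175, 176, 174, 176, 175, 174, 174, 174, 173, 174, 174, 173, 170, 171, 195]
200 [51, 52, 51, 50, 54, 52, 52, 51, 52, 52, 53, 51, 52, 51, 50, 51, 50, 52, 53, 55, 71, 104, 104, 88, 85, 104, 102, 100, 110, 145, 147, 147, 144, 120, 119, 105, 121, 187, 189, 204, 201, 201, 202, 202, 203]
430 [49, 49, 49, 50, 49, 50, 50, 51, 49, 49, 50, 50, 50, 52, 51, 50, 48, 58, 94, 105, 103, 96, 109, 204, 229, 225, 189, 185, 157, 127, 127, 126, 125, 126, 126, 124, 107, 103, 99, 100, 104, 104, 106, 107, 109]
445 [53, 54, 53, 53, 51, 53, 53, 54, 53, 50, 54, 51, 54, 51, 55, 52, 53, 64, 106, 106, 103, 96, 96, 160, 149, 124, 106, 104, 104, 104, 106, 105, 109, 111, 108, 102, 86, 85, 87, 87, 94, 104, 103, 95, 86]
460 [107, 109, 113, 118, 120, 117, 114, 115, 111, 113, 110, 124, 166, 113, 114, 109, 109, 110, 118, 165, 162, 138, 120, 106, 108, 109, 112, 114, 114, 114, 114, 112, 97, 96, 109, 103, 102, 99, 100, 96, 90, 75, 88, 83, 76]
window col315 [31, 33, 31, 30, 33, 32, 33, 33, 35, 36, 36, 33, 34, 35, 54, 78, 79, 78, 78, 78, 79, 80, 79, 76, 78, 82, 82, 87, 82, 81, 84, 86, 89, 89, 87, 89, 88, 87, 85, 85, 86, 86, 87, 88, 82, 45, 34, 35, 32, 32, 31, 33, 32, 34, 33, 32, 33, 35, 35, 34]
```

Run:
```python
from h import *
o=get_obs();print(o["force"],o["torque"])
w=np.radians(7.3);e=np.array([[np.cos(w),np.sin(w),0],[-np.sin(w),np.cos(w),0],[0,0,1]])
F=e@o["force"];T=e@o["torque"];print(F,T)
Fc=F+[0,0,3.5]
for d in(0,.03,.06,.09,.12,.15):
    for org in (0,.155):
        r=np.array([-.5*d,0,-org-.866*d]);W=np.cross([-.095,0,-org-.1],[0,0,-3.5]);print(d,org,np.round(np.cross(r,Fc)+W,2))
```

```text
[-9.19904234 -1.55121495  7.84768537] [-0.78554078  3.41972934 -0.22341066]
[-9.32158349 -0.36976877  7.84768537] [-0.34464696  3.49182496 -0.22341066]
0 0 [ 0.   -0.33  0.  ]
0 0.155 [-0.06  1.11  0.  ]
0.03 0 [-0.01  0.08  0.01]
0.03 0.155 [-0.07  1.52  0.01]
0.06 0 [-0.02  0.49  0.01]
0.06 0.155 [-0.08  1.94  0.01]
0.09 0 [-0.03  0.9   0.02]
0.09 0.155 [-0.09  2.35  0.02]
0.12 0 [-0.04  1.32  0.02]
0.12 0.155 [-0.1   2.76  0.02]
0.15 0 [-0.05  1.73  0.03]
0.15 0.155 [-0.11  3.17  0.03]
```

The torque places the contact at the plate's bottom edge against the board. The caddy sagged slightly in the grip and pushing is squaring it up. Now I'll lower it down the slope to seat the holes on the shanks.

```bash
python3 -m pendant '[[0.04,[-0.0005,0,0.001],0],[0.04,[0.0,0,0.0023],0],[0.04,[0.0006,0,0.0035],0],[0.04,[0.0011,0,0.0043],0],[0.04,[0.0011,0,0.0043],0]]'
python3 - <<'E'
from h import *
o=get_obs();print(o["torque"])
plan([.6492,.1115,.3305],7.3)
c=camera('wrist');im=c["img"].astype(int)
for u in (185,430):
    col=im[195:240,u];print(u,np.round(col.mean(1)).astype(int).tolist()[:25])
print("window col300",im[90:150,300].mean(1).astype(int).tolist())
E
```

```text
t: 7.23
ee_pos: [0.6658, 0.1154, 0.3175]
tcp_rot: [-0.2, 3.135, -0.0]
force: [-0.9, -1.0, -2.3]
opening: 0.626
grip_force: 125.9
[0.00600153 0.17356187 0.0698984 ]
shift mm [ 17.   -1.8 -13. ] turn -0.0 q7 1.6009886883658184 t 7.2333
[[-0.992, -0.127, 0.0], [-0.127, 0.992, 0.0], [-0.0, -0.0, -1.0]]
185 [55, 55, 54, 53, 55, 52, 57, 57, 55, 54, 53, 52, 54, 53, 53, 54, 51, 65, 105, 105, 109, 137, 137, 136, 139]
430 [49, 48, 47, 47, 51, 50, 52, 53, 49, 48, 51, 50, 53, 51, 49, 50, 63, 108, 108, 106, 105, 105, 104, 103, 101]
window col300 [34, 36, 32, 34, 36, 38, 37, 32, 31, 44, 84, 82, 80, 80, 80, 79, 77, 77, 78, 78, 80, 76, 77, 80, 82, 83, 84, 82, 82, 81, 87, 87, 90, 90, 88, 86, 86, 86, 84, 84, 80, 55, 34, 32, 32, 34, 30, 32, 34, 33, 33, 33, 33, 33, 35, 34, 33, 33, 34, 34]
```

```bash
python3 -m pendant '[[0.04,[-0.0001,0,0.001],0],[0.04,[0.0005,0,0.002],0],[0.04,[0.0005,0,0.002],0]]'
python3 - <<'E'
from h import *
o=get_obs();print(o["torque"])
c=camera('wrist');im=c["img"].astype(int)
print([int(np.argmax(im[195:240,u].mean(1)>80))+195 for u in(185,430)],int(np.argmax(im[90:150,300].mean(1)>60))+90)
S=camera("scene");im=S["img"].astype(int)
for u,v in((342,180),(379,194)):
    w=im[v-9:v+8,u-7:u+8];print(u-7,v-9);print("R-B\n",w[...,0]-w[...,2]);print("lum\n",w.mean(2).astype(int))
E
```

```text
t: 7.53
ee_pos: [0.6652, 0.1153, 0.3158]
tcp_rot: [0.2, -3.135, -0.0]
force: [-3.3, 0.2, 0.7]
opening: 0.627
grip_force: 126.4
[0.06483032 0.64896969 0.087375  ]
[213, 212] 100
335 171
R-B
 [[62 41 24 18 17 17 17 17 17 17 17 17 16 16 16]
 [57 35 21 17 16 16 17 16 17 16 17 16 16 17 16]
 [51 30 19 17 17 17 17 18 17 17 17 17 16 16 17]
 [44 25 18 18 20 21 23 21 18 17 17 16 15 16 16]
 [37 23 18 20 23 28 28 26 22 18 17 17 16 16 16]
 [30 20 19 23 27 30 31 29 26 22 19 17 16 16 16]
 [25 19 19 25 29 31 30 30 28 25 20 18 17 16 17]
 [22 18 21 27 31 33 32 32 34 32 26 20 18 17 16]
 [20 18 22 32 41 43 42 44 46 43 33 22 18 18 17]
 [19 19 22 35 49 55 56 57 57 51 36 22 17 17 17]
 [18 18 20 28 44 54 58 58 53 43 29 21 17 17 16]
 [18 18 18 21 30 38 44 43 37 28 21 18 17 17 17]
 [18 18 18 18 20 23 25 25 22 20 18 18 17 17 16]
 [18 18 18 18 18 17 19 18 17 17 17 17 17 16 16]
 [18 18 17 17 17 17 17 17 17 17 18 16 17 17 17]
 [18 18 17 18 18 17 17 17 17 18 17 18 17 17 17]
 [18 18 18 18 18 17 18 17 18 18 17 17 17 17 18]]
lum
 [[102  86  74  70  69  69  69  68  69  68  68  68  68  66  67]
 [ 97  82  72  69  69  68
[... 2190 characters left out ...]
1  62]
 [ 61  62  72  96 122 141 153 152 131 101  76  64  61  61  65]
 [ 60  62  72  93 114 127 132 131 118  97  79  67  62  62  70]
 [ 60  63  71  87 103 111 113 110 105  93  79  69  65  66  76]
 [ 61  62  69  82  92  97  99  99  97  90  78  70  69  72  87]
 [ 61  62  66  75  84  89  93  95  93  86  77  72  72  78  95]
 [ 62  62  63  67  73  80  86  89  87  81  76  73  74  82 103]
 [ 62  63  63  63  64  69  74  79  79  76  74  73  76  89 110]
 [ 62  64  63  62  63  66  69  72  74  74  73  74  80  97 117]
 [ 63  64  63  64  66  68  72  73  74  74  74  75  86 105 121]
 [ 66  66  66  65  68  71  74  74  74  74  74  78  91 111 124]
 [ 69  71  69  68  71  73  73  73  75  74  75  82 101 119 128]]
```

```bash
python3 -m pendant '[[0.04,[0.0005,0,0.001],0],[0.04,[0.001,0,0.0017],0],[0.04,[0.001,0,0.0017],0]]'
python3 - <<'E'
from h import *
o=get_obs();print(o["torque"],o["force"])
c=camera('wrist');im=c["img"].astype(int)
print([int(np.argmax(im[195:240,u].mean(1)>80))+195 for u in(185,430)],int(np.argmax(im[90:150,300].mean(1)>60))+90)
E
```

```text
t: 7.88
ee_pos: [0.6647, 0.1152, 0.3155]
tcp_rot: [-0.2, 3.133, 0.001]
force: [-3.4, -0.6, 8.4]
opening: 0.626
grip_force: 126.7
[-0.06167829  0.83471558  0.13513935] [-3.39795428 -0.55868238  8.40516534]
[213, 212] 99
```

The caddy is rigidly supported now (12 N up, no further travel), so the holes are seated on the shanks. I'll release gently.

```bash
python3 -m pendant '[[0.058,[0,0,0],0],[0.064,[0,0,0],0],[0.072,[0,0,0],0],[0.08,[0,0,0],0],[0.0854,[0,0,0],0]]' 20
python3 - <<'E'
from h import *
c=camera('wrist');im=c["img"].astype(int)
print([int(np.argmax(im[195:240,u].mean(1)>80))+195 for u in(185,430)],int(np.argmax(im[90:150,300].mean(1)>60))+90)
S=camera("scene");im=S["img"].astype(int)
for u,v in((342,180),(379,194)):
    w=im[v-9:v+6,u-7:u+8];print("R-B\n",w[...,0]-w[...,2])
E
```

```text
t: 8.35
ee_pos: [0.6643, 0.1151, 0.3139]
tcp_rot: [-0.199, 3.135, -0.0]
force: [0.1, -0.6, 0.0]
opening: 1.002
grip_force: 0.0
[214, 212] 100
R-B
 [[56 35 21 17 17 17 17 17 17 17 16 16 17 16 16]
 [50 29 18 18 17 17 17 17 17 17 16 17 17 16 16]
 [43 24 17 17 18 17 19 17 17 16 17 16 16 16 16]
 [36 23 18 18 20 22 22 21 19 17 17 16 17 16 16]
 [31 20 18 20 24 27 28 26 23 18 16 16 17 17 17]
 [28 19 19 23 27 30 31 29 25 20 17 16 16 16 16]
 [24 19 19 25 29 31 31 30 27 22 19 17 17 17 17]
 [22 19 23 30 34 33 33 32 32 28 23 18 17 16 16]
 [19 19 25 36 43 43 42 43 44 37 27 19 18 17 17]
 [19 18 23 38 50 56 57 58 55 42 28 19 18 17 17]
 [18 17 20 31 48 59 61 60 52 39 25 18 17 16 16]
 [17 18 18 23 35 45 49 46 38 28 20 17 16 17 17]
 [17 17 17 19 22 27 30 28 24 21 17 17 17 17 17]
 [18 17 18 17 18 18 19 19 18 18 17 17 17 17 17]
 [17 17 17 17 17 17 18 17 17 17 17 17 17 18 17]]
R-B
 [[16 16 15 15 16 16 16 16 16 16 15 16 15 15 15]
 [16 16 15 15 16 16 16 17 16 17 16 15 15 15 14]
 [15 15 16 16 17 18 18 18 17 17 17 15 15 14 15]
 [16 15 16 17 21 25 28 25 21 18 16 16 15 15 16]
 [15 15 17 21 28 35 39 36 29 21 17 15 15 16 17]
 [16 16 18 25 32 40 45 42 35 24 18 16 16 15 20]
 [16 17 21 27 33 38 41 40 34 26 19 16 15 16 23]
 [16 19 25 31 35 35 36 37 34 27 21 17 16 17 30]
 [16 20 31 39 40 38 37 39 38 34 25 18 17 20 36]
 [16 20 32 46 49 48 48 51 51 44 28 19 17 23 41]
 [17 18 28 42 52 57 59 61 57 44 28 18 18 28 50]
 [16 18 22 32 42 52 56 56 48 35 23 18 20 34 58]
 [16 17 18 22 27 34 38 38 31 23 18 18 24 41 64]
 [17 17 16 17 18 21 22 23 20 18 18 18 29 51 73]
 [16 16 17 16 17 17 18 18 18 18 17 20 36 61 81]]
```

The caddy hangs free of the gripper, stable, with the plate's features unchanged. I'll retract straight up, then go over to the jar.

```bash
python3 -m pendant '[[0.0854,[0,0,-0.015],0],[0.0854,[0,0,-0.04],0],[0.0854,[0,0,-0.07],0],[0.0854,[0,0,-0.075],0],[0.0854,[0.01,0,-0.075],0]]'; python3 -m pendant '[[0.0854,[0.035,-0.002,0],0],[0.0854,[0.075,-0.005,0],0],[0.0854,[0.115,-0.008,0],0],[0.0854,[0.155,-0.011,0],0],[0.0854,[0.195,-0.014,0],0]]'|head -3;  python3 - <<'E'
from h import *
plan([.421,.0662,.36],7.3)
S=camera("scene");im=S["img"].astype(int)
m=((im[...,0]>150)&(im[...,1]<110)&(im[...,2]<90)).astype(np.uint8)
n,_,st,ce=cv2.connectedComponentsWithStats(m);print([(s.tolist(),np.round(c,1).tolist()) for s,c in zip(st,ce) if 60<s[4]<3000])
print("jar cap proj",proj(S,[.4182,.0629,.106]))
g=im.mean(2)
for u,v in((342,180),(379,194)):
    w=im[v-9:v+6,u-7:u+8];print("R-B\n",(w[...,0]-w[...,2])[::2,::2])
E
```

```text
t: 8.87
ee_pos: [0.6557, 0.1139, 0.3918]
tcp_rot: [-0.199, 3.13, 0.001]
force: [0.0, -0.1, -1.3]
opening: 0.997
grip_force: 0.0
t: 9.28
ee_pos: [0.4609, 0.0748, 0.3887]
tcp_rot: [-0.2, 3.135, -0.0]
shift mm [40.7 -3.4 28.6] turn -0.01 q7 1.4245260061252862 t 9.2833
[[-0.992, -0.127, 0.0], [-0.127, 0.992, -0.0], [-0.0, -0.0, -1.0]]
[([569, 18, 56, 24, 519], [604.2, 27.8]), ([561, 210, 8, 25, 84], [564.8, 220.1]), ([433, 247, 27, 56, 1125], [445.4, 275.5]), ([306, 249, 14, 16, 88], [311.7, 256.1]), ([401, 269, 29, 76, 1124], [418.2, 307.3]), ([462, 296, 57, 46, 1671], [492.9, 318.5]), ([476, 348, 28, 17, 319], [487.9, 356.7])]
jar cap proj [316.37923998 257.11526915]
R-B
 [[14 13 13 13 14 14 13 12]
 [13 14 14 15 17 15 13 11]
 [14 13 14 22 25 14 13 13]
 [20 14 14 19 21 14 13 13]
 [19 15 14 14 14 13 13 13]
 [17 15 14 14 14 13 14 14]
 [18 16 14 14 13 12 14 15]
 [17 17 15 16 15 13 14 14]]
R-B
 [[17 17 17 17 17 16 17 18]
 [16 17 17 20 17 17 16 17]
 [16 18 32 39 28 17 17 20]
 [17 22 35 41 36 20 17 27]
 [18 30 42 38 38 25 18 47]
 [17 28 57 60 57 27 19 63]
 [18 17 27 37 31 19 25 86]
 [17 17 17 18 17 17 43 99]]
```

The right hole is unchanged. The left one is hidden by the gripper in this view. Now down onto the jar.

```bash
python3 -m pendant '[[0.0854,[0.03,-0.0034,0.01],0],[0.0854,[0.0407,-0.0034,0.028],0],[0.0854,[0.0407,-0.0034,0.028],0]]'|head -2;python3 - <<'E'
from h import *
plan([.421,.0662,.239],7.3)
c=camera("wrist");im=c["img"].astype(int)
m=((im[...,0]>120)&(im[...,1]<90)&(im[...,2]<80)).astype(np.uint8)
n,_,st,ce=cv2.connectedComponentsWithStats(m);print([(s.tolist(),np.round(q,1).tolist()) for s,q in zip(st,ce) if s[4]>300][1:] )
for y in(.0437,.0662,.0887):print(proj(c,[.418,y,.106]))
print(proj(c,[.4405,.0662,.106]),proj(c,[.3955,.0662,.106]))
E
```

```text
t: 9.58
ee_pos: [0.4201, 0.066, 0.3589]
shift mm [ -1.3   0.  119.9] turn -0.01 q7 1.3910455481217345 t 9.5833
[[-0.992, -0.127, -0.003], [-0.127, 0.992, 0.0], [0.003, 0.001, -1.0]]
[([281, 194, 65, 42, 1063], [309.3, 219.2])]
[282.75242255 202.01033302]
[316.77783171 206.19588265]
[350.58069522 210.35405639]
[312.53867698 237.97753664] [321.23692332 172.76532501]
```

Jar cap in the wrist view spans u 281–345 (predicted 283–351), about 1.5 mm towards -y. I'll descend with that correction and grip.

```bash
python3 -m pendant '[[0.0854,[-0.001,-0.001,0.035],0],[0.0854,[-0.001,-0.001,0.075],0],[0.0854,[-0.001,-0.001,0.105],0],[0.0854,[-0.001,-0.001,0.12],0],[0.0854,[-0.001,-0.001,0.12],0]]' 30;python3 -m pendant '[[0.06,[0,0,0],0],[0.05,[0,0,0],0],[0.035,[0,0,0],0],[0.035,[0,0,0],0],[0.035,[0,0,0],0]]' 30;python3 -m pendant '[[0.035,[0,0,-0.005],0],[0.035,[0,0,-0.03],0],[0.035,[0,0,-0.06],0],[0.035,[0,0,-0.09],0],[0.035,[0,0,-0.1],0]]' 40
```

```text
t: 10.05
ee_pos: [0.4239, 0.0657, 0.2387]
tcp_rot: [0.199, -3.131, 0.004]
force: [-0.5, -0.3, -0.3]
opening: 1.001
grip_force: 0.0
t: 10.47
ee_pos: [0.4248, 0.0659, 0.2426]
tcp_rot: [-0.199, 3.132, 0.002]
force: [0.4, -1.2, 6.3]
opening: 0.517
grip_force: 29.7
t: 10.88
ee_pos: [0.4247, 0.0658, 0.3456]
tcp_rot: [-0.199, 3.13, 0.003]
force: [1.3, 0.1, -0.4]
opening: 0.508
grip_force: 41.2
```

Run:
```python
from h import *
o=get_obs()
plan([.5654,.0713,.3456],7.3)
c=camera("wrist");im=c["img"].astype(int)
m=((im[...,0]>100)&(im[...,1]<.6*im[...,0])&(im[...,2]<.5*im[...,0])).astype(np.uint8)
n,_,st,ce=cv2.connectedComponentsWithStats(m);print([(s.tolist(),np.round(q,1).tolist()) for s,q in zip(st,ce) if 300<s[4]<60000])
z=o["ee_pos"][2]-.2426+.106;p=o["ee_pos"]
for off in(0,.004,.0067,.01):
    J=np.array([p[0]-off*.992,p[1]-off*.127,z]);print(off,proj(c,J),proj(c,J+[-.0223,-.0029,0]),proj(c,J+[.0029,-.0223,0]))
S=camera("scene");g=S["img"].astype(int);
w=np.radians(7.3);X=np.array([np.cos(w),np.sin(w),0]);Y=np.array([-np.sin(w),np.cos(w),0]);Z=np.array([0,0,1.])
O=np.array([.632+.0017*.992,.1115,0])-X*.080+Z*.031;b=np.array([-.0005,-.004,0])
for nm,q in {"FR top":(-35,-65,32),"FL top":(-35,65,32),"FR bot":(-35,-65,0),"FL bot":(-35,65,0),"tabTL":(35+87.5,28,151.6),"cup1":(0.5,-31.5,5)}.items():
    print(nm,np.round(proj(S,O+b+(X*q[0]+Y*q[1]+Z*q[2])/1e3),1))
l=g.mean(2)
np.save("/tmp/l.npy",l)
P=proj(S,O+b+(X*-35+Y*-65+Z*16)/1e3);u,v=int(P[0]),int(P[1]);print(u,v);print(l[v-2,u-14:u+15].astype(int).tolist())
P=proj(S,O+b+(X*-35+Y*0)/1e3);u,v=int(P[0]),int(P[1]);print(u,v,l[v-20:v+14,u].astype(int).tolist())
P=proj(S,O+b+(X*-35+Y*-45)/1e3);u,v=int(P[0]),int(P[1]);print(u,v,l[v-20:v+14,u].astype(int).tolist())
```

```text
shift mm [-140.3  -12.3    0.8] turn -0.04 q7 1.4005094778514817 t 10.8833
[[-0.992, -0.126, 0.005], [-0.126, 0.992, 0.002], [-0.005, 0.002, -1.0]]
[]
0 [315.0301637  304.24968585] [314.77092145 242.47454961] [248.63424102 304.44416591]
0.004 [315.0096865  293.72568083] [314.74682804 230.78232729] [248.00532498 293.92030137]
0.0067 [314.99565094 286.51227927] [314.73030013 222.76154045] [247.57425004 286.70697889]
0.01 [314.97825732 277.57304337] [314.70980234 212.81422204] [247.04003759 277.76782154]
FR top [362.4 245.2]
FL top [308.6 221.3]
FR bot [361.3 254.9]
FL bot [308.8 231.1]
tabTL [360.9 144. ]
cup1 [355.2 236.2]
361 250
[76, 72, 69, 67, 67, 66, 66, 66, 66, 66, 66, 65, 66, 65, 65, 69, 78, 91, 99, 102, 102, 103, 103, 105, 118, 146, 177, 200, 214]
334 242 [54, 55, 54, 55, 56, 56, 56, 56, 56, 58, 58, 60, 61, 62, 63, 64, 65, 66, 67, 68, 72, 84, 97, 104, 107, 107, 107, 107, 108, 108, 108, 110, 120, 135]
352 251 [108, 108, 108, 108, 108, 109, 109, 108, 105, 102, 93, 78, 67, 65, 66, 66, 67, 66, 68, 72, 82, 94, 104, 107, 108, 108, 107, 108, 108, 109, 111, 117, 132, 146]
```

The tray's front corner and bottom edges match the hung-level prediction within about 1 px. Carrying the jar to the right compartment.

```bash
python3 -m pendant '[[0.035,[-0.025,-0.002,0],0],[0.035,[-0.06,-0.005,0],0],[0.035,[-0.1,-0.009,0],0],[0.035,[-0.13,-0.012,0],0],[0.035,[-0.14,-0.0123,0],0]]' 40|head -2;python3 -m pendant '[[0.035,[0,0,0],0],[0.035,[0,0,0],0]]' 40;python3 - <<'E'
from h import *
plan([.5654,.0713,.285],7.3)
c=camera("wrist");im=c["img"].astype(int);print(im[180:330:4,314].tolist());print(im[270,230:400:5].tolist())
E
```

```text
t: 11.4
ee_pos: [0.5671, 0.0716, 0.3389]
t: 11.57
ee_pos: [0.5637, 0.0712, 0.3392]
tcp_rot: [0.199, -3.132, 0.002]
force: [-0.8, -0.4, -1.9]
opening: 0.508
grip_force: 41.1
shift mm [-1.9 -0.1 54.2] turn -0.04 q7 1.5894816535106162 t 11.5667
[[-0.992, -0.126, -0.003], [-0.126, 0.992, -0.002], [0.003, -0.001, -1.0]]
[[53, 42, 35], [46, 36, 29], [55, 44, 35], [109, 92, 71], [97, 65, 36], [108, 73, 43], [100, 68, 38], [56, 9, 5], [64, 14, 10], [61, 12, 10], [56, 15, 9], [62, 17, 11], [86, 21, 11], [85, 22, 10], [84, 22, 11], [83, 18, 7], [85, 21, 9], [85, 23, 10], [86, 23, 11], [93, 61, 33], [93, 61, 32], [56, 37, 20], [68, 44, 23], [65, 43, 24], [61, 39, 22], [99, 65, 35], [102, 68, 39], [101, 66, 35], [99, 65, 33], [99, 64, 35], [92, 61, 33], [76, 49, 25], [37, 22, 13], [89, 58, 32], [86, 57, 31], [84, 53, 27], [82, 20, 11], [82, 22, 10]]
[[33, 28, 22], [34, 30, 23], [61, 53, 45], [62, 54, 45], [43, 38, 30], [72, 27, 19], [86, 28, 15], [87, 29, 16], [87, 27, 14], [84, 25, 12], [87, 25, 12], [88, 56, 30], [90, 60, 32], [93, 63, 33], [95, 64, 35], [95, 63, 32], [35, 19, 12], [25, 11, 4], [81, 53, 28], [98, 64, 34], [96, 63, 33], [95, 63, 33], [96, 65, 36], [73, 27, 14], [92, 60, 33], [82, 20, 7], [84, 20, 10], [85, 18, 9], [84, 20, 12], [83, 18, 11], [58, 12, 9], [57, 49, 42], [54, 47, 41], [53, 46, 39]]
```

Cap ring in the wrist view is centred at u≈317 with its near edge at v≈228, so the jar sits 5 mm ahead of the tool axis. The TCP is already right over the cup. Lowering.

```bash
python3 -m pendant '[[0.035,[0,0,0.015],0],[0.035,[0,0,0.03],0],[0.035,[0,0,0.045],0],[0.035,[0,0,0.053],0],[0.035,[0,0,0.055],0]]' 40;python3 -m pendant '[[0.035,[0,0,0.001],0],[0.035,[0,0,0.0025],0],[0.035,[0,0,0.0025],0]]' 40
```

```text
t: 12.03
ee_pos: [0.563, 0.0713, 0.2848]
tcp_rot: [0.2, -3.133, -0.0]
force: [-0.5, 0.0, -0.1]
opening: 0.506
grip_force: 41.3
t: 12.28
ee_pos: [0.5645, 0.0714, 0.2844]
tcp_rot: [-0.199, 3.134, 0.001]
force: [-0.7, 0.1, 1.8]
opening: 0.507
grip_force: 41.4
```

```bash
python3 -m pendant '[[0.035,[0,0,0.001],0],[0.035,[0,0,0.0015],0],[0.035,[0,0,0.0015],0]]' 40;python3 -m pendant '[[0.035,[0,0,0.001],0],[0.035,[0,0,0.0015],0],[0.035,[0,0,0.0015],0]]' 40; python3 -c "
from h import *
o=get_obs();print(o['torque'],o['ee_pos'])"
```

```text
t: 12.53
ee_pos: [0.5649, 0.0715, 0.2834]
tcp_rot: [-0.199, 3.133, 0.001]
force: [-0.6, -0.3, 7.1]
opening: 0.512
grip_force: 41.7
t: 12.78
ee_pos: [0.5654, 0.0714, 0.2828]
tcp_rot: [-0.199, 3.131, 0.002]
force: [-0.3, -0.7, 12.1]
opening: 0.51
grip_force: 42.0
[ 0.05995864  0.46415048 -0.04279972] [0.56541464 0.07141131 0.28275986]
```

Firm contact with the compartment floor. I'll relieve the push and open slowly.

```bash
python3 -m pendant '[[0.035,[0,0,-0.002],0],[0.035,[0,0,-0.003],0]]' 20;python3 -m pendant '[[0.046,[0,0,0],0],[0.05,[0,0,0],0],[0.056,[0,0,0],0],[0.064,[0,0,0],0],[0.075,[0,0,0],0]]' 20;python3 -m pendant '[[0.0854,[0,0,0],0],[0.0854,[0,0,-0.01],0],[0.0854,[0,0,-0.04],0],[0.0854,[0,0,-0.075],0],[0.0854,[0,0,-0.11],0]]';python3 - <<'E'
from h import *
o=get_obs();c=camera("wrist");im=c["img"].astype(int)
m=((im[...,0]>70)&(im[...,1]<.5*im[...,0])&(im[...,2]<.4*im[...,0])).astype(np.uint8)
n,_,st,ce=cv2.connectedComponentsWithStats(m);print([(s.tolist(),np.round(q,1).tolist()) for s,q in zip(st,ce) if 300<s[4]<60000])
for z in(.142,.036):
    J=np.array([.5588,.0704,z]);print(z,proj(c,J),proj(c,J+[-.0223,-.0029,0]),proj(c,J+[.0223,.0029,0]),proj(c,J+[.0029,-.0223,0]),proj(c,J-[.0029,-.0223,0]))
E
```

```text
t: 12.95
ee_pos: [0.5645, 0.0714, 0.2842]
tcp_rot: [-0.199, 3.134, 0.0]
force: [-0.4, 0.0, -1.1]
opening: 0.507
grip_force: 41.2
t: 13.37
ee_pos: [0.5642, 0.0714, 0.2834]
tcp_rot: [0.2, -3.135, 0.0]
force: [0.5, 0.6, -0.6]
opening: 0.861
grip_force: 0.0
t: 13.78
ee_pos: [0.564, 0.0711, 0.3952]
tcp_rot: [0.199, -3.134, 0.001]
force: [0.5, 0.8, 0.6]
opening: 1.0
grip_force: 0.0
[([0, 0, 71, 29, 983], [24.9, 11.3]), ([153, 104, 22, 46, 338], [166.5, 124.3]), ([282, 173, 67, 63, 2090], [315.0, 203.7])]
0.142 [316.34592539 200.79230435] [316.24922626 166.87293742] [316.43777067 233.0090726 ] [282.08121221 200.86637624] [350.61934456 200.71821363]
0.036 [316.55325284 171.17583616] [316.49059463 147.33954953] [316.61371619 194.17715875] [292.82509754 171.2297354 ] [340.28558277 171.12192744]
```

The cap appears at u 282–348, v 173–235, matching the upright-in-cup prediction (282–350, 167–233). I'll move clear and do a final numeric check.

```bash
python3 -m pendant '[[0.0854,[0.02,0,-0.01],0],[0.0854,[0.05,0.01,-0.02],0],[0.0854,[0.08,0.03,-0.02],0],[0.0854,[0.11,0.06,-0.02],0],[0.0854,[0.12,0.09,-0.02],0]]'|head -2;python3 -m pendant '[[0.0854,[0.0,0.04,0],0],[0.0854,[0,0.08,0],0],[0.0854,[0,0.12,0],0],[0.0854,[0,0.14,0],0],[0.0854,[0,0.14,0],0]]';python3 - <<'E'
from h import *
S=camera("scene");im=S["img"].astype(int);l=im.mean(2)
for u,v in((334,242),(352,251)):print(l[v-8:v+8,u].astype(int).tolist())
m=((im[...,0]>130)&(im[...,1]<.6*im[...,0])&(im[...,2]<.55*im[...,0])).astype(np.uint8)
n,_,st,ce=cv2.connectedComponentsWithStats(m);print([(s.tolist(),np.round(q,1).tolist()) for s,q in zip(st,ce) if 40<s[4]<2500 and s[0]<400])
print("expected cap top centre",proj(S,[.5583,.0664,.142]),"bottom of cap",proj(S,[.5583,.0664,.122]))
print("salt, orig scene");o=cv2.imread("pics/scene0.png")[:,:,::-1].astype(int)
for n_,(a,b,c,d) in {"salt":(318,345,140,162),"peg":(268,300,283,312),"glass":(405,432,192,215)}.items():
    print(n_,np.abs(im[c:d,a:b]-o[c:d,a:b]).mean())
E
```

```text
t: 14.25
ee_pos: [0.4311, 0.1447, 0.4145]
t: 14.67
ee_pos: [0.4142, 0.2892, 0.4137]
tcp_rot: [0.21, -3.134, -0.002]
force: [-0.6, -0.4, -0.3]
opening: 1.0
grip_force: 0.0
[91, 80, 74, 72, 72, 72, 72, 73, 74, 81, 94, 104, 109, 110, 110, 110]
[79, 71, 70, 69, 70, 70, 71, 72, 78, 91, 102, 108, 110, 109, 109, 110]
[([320, 143, 25, 17, 332], [332.0, 150.7]), ([347, 192, 23, 17, 205], [357.9, 200.1])]
expected cap top centre [358.12578791 201.68728623] bottom of cap [357.51319674 208.6055694 ]
salt, orig scene
salt 2.5224466891133557
peg 7.14367816091954
glass 2.603864734299517
```

```bash
python3 -c "
from cell import *
print(hand_in())"
```

```text
the job is handed in; nothing more can be done
None
```

I hung the caddy on both pins and let it go, then stood the curry jar upright in its right compartment. I handed the job in at about 14.7 s; no verdict was returned, and the last check found both in place and the salt jar and glass unmoved, but the peg area differed slightly from the first image (probably the arm's shadow, not confirmed).

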